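# Register a printing plate on its pins

### The job

Push the printing plate sideways across the register board with your fingertips until its two holes drop over the two brass pins and it lies flat on the board, then take the hand away. Do not pick the plate up or tip it over, and leave the jar, the tape roll, the ink tub and the brayer where they are.

Things in the scene. Friction and masses are not known exactly. Their poses are not given: they have to be found in the camera images.
- board: Plywood register board, 12 mm thick, fixed to the table, placed differently each time. Its x axis points roughly away from the robot, y to the left; it spans x -155 to +185, y -160 to +140 mm. Origin at table height, below where the plate's centre lies when home: plate home = same x, y and yaw as the board, its underside 12 mm above this origin.
- ledge_edge (a point): Middle of the far top edge of the grey feed ledge fixed on the board's near end, at board x = -89, y = 0, 19 mm above the table. The ledge stands 7 mm above the board's top, from board x = -145 to -89 and y = -160 to +110 mm.
- fence_face (a point): Point on the top edge of the inner (right) face of the dark steel fence fixed along the board's left side: board x = 0, y = +106, 28 mm above the table (16 mm above the board's top). The fence runs along board x from -145 to +100 mm. A plate flat against it has its holes in line with the pins in y to 1 mm and in yaw; a plate that is home lies 1 mm clear of it.
- plate: Loose printing plate, about 0.6 kg: aluminium carrier 170 (x) x 210 (y) x 6 mm, on its middle a fixed wood and dark lino block 100 (x) x 90 (y) x 20 mm with red marks, that can be pushed by its upright sides (6 to 26 mm above the origin). Origin: centre of the carrier's underside; axes roughly the board's. It starts level, 7 mm above the board: near edge on the ledge, far part on the pins.
- hole_left (a point): Centre of the left hole at the carrier's underside: round, 14 mm wide, right through, at x = +10, y = +58 mm of the plate. It belongs on pin_left, 25 to 50 mm further along the board's x and roughly 10 to 40 mm along its y. Once the plate's near edge is off the ledge it drops; then the holes drop over the pins by the plate's weight, and the pins stop it.
- hole_right (a point): Centre of the right hole at the carrier's underside: a slot 14 mm in x by 18 mm in y, right through; at x = +10, y = -58 mm of the plate. It belongs on pin_right.
- pin_left (a point): Foot of the left brass pin, on its axis at the board's top face, 12 mm above the table; board x = +10, y = +58 mm. The pin is fixed, 10 mm in diameter, 7 mm tall, its upper 4 mm tapering to 5 mm.
- pin_right (a point): Foot of the right brass pin, like the left one, at board x = +10, y = -58 mm, 12 mm above the table.
- jar: Bystander: closed glass jar with orange label and black cap, 52 mm in diameter, 75 mm tall, standing on the board's far end; origin at the centre of its underside.
- tape: Bystander: green roll of tape, 76 mm outside diameter, 24 mm high, lying on the board's far end; origin at the centre of its underside.
- tub: Bystander: white ink tub with yellow band and red lid, 106 mm in diameter, 105 mm tall, standing on the table at the left; origin at the centre of its underside.
- brayer: Bystander: hand brayer (ink roller) lying on the table at the right: dark roller 100 mm long and 32 mm in diameter, wooden handle; 161 mm long over all, up to 32 mm high; origin on the table below the roller's centre, handle towards its -x.

How it is judged:
At the end, for the whole second after the job is handed in: The plate lies flat at rest on the board (its underside within 2.5 mm of the board's top, tilted less than 0.02 rad), both holes over their pins (left within 4.5 mm, right within 5.5 mm of the pin's axis); the jar, tape, tub and brayer are within 20 mm of where they stood (horizontal distance between hole_left and pin_left below 0.0045 m and horizontal distance between hole_right and pin_right below 0.0055 m and z of each of hole_left, hole_right, plate in the frame of board below 0.0145 m and angle between plate's own z axis and vertical below 0.02 rad and linear speed of plate below 0.01 m/s and distance of each of jar, tape, tub, brayer from where it was at the start of the episode below 0.02 m); the robot touches nothing.
It fails at once if the plate is lifted (its centre more than 10 mm above where it started) (height (world z) of plate above 0.029 m).
It fails at once if the plate is tipped more than 0.25 rad (angle between plate's own z axis and vertical above 0.25 rad).
It fails at once if the jar, tape, tub or brayer is moved by more than 20 mm or the jar or tub tipped (distance of any of jar, tape, tub, brayer from where it was at the start of the episode above 0.02 m or angle between any of jar, tub's own z axis and vertical above 0.3 rad).
It also fails if it takes over 67 s, if anything falls off the work surface, if the arm or the gripper's body presses on something with over 40 N, if the wrist force passes 120 N, or if a joint passes its speed limit or range.

### The arm

A 7-joint arm with a two-finger parallel gripper is mounted at the origin on the work surface. World frame = base frame: x ahead of the robot, y to its left, z up, the work surface at z = 0. Lengths are in m, angles in rad, forces in N, time in s.
With the tool pointing down it reaches from about 0.425 to 0.875 m from the base axis. Payload 4.7 kg.
Tool frame: the origin (TCP) lies at the very end of the fingers, on their centre line; the grasp point (between the pads) lies 19 mm behind it; z points along the fingers, x is the direction in which the jaws open and shut, and the axes are right-handed (so a half turn about z gives the same grasp; the last joint's range is limited). The gripper opens to 87 mm and grips with 3 to 60 N. Pads are 19 mm wide; open, the fingers measure 117 mm over their backs; the gripper's body (75 mm by 190 mm) begins 51 mm behind the grasp point.
Start: joints at [-1.16, 0.321, -0.07, 1.45, 0.023, 1.371, -0.057], TCP at [0.251, 0.6, 0.223] pointing down, gripper open.
Joint ranges: [-2.86, 2.86], [-0.3, 2.09], [-1.38, 1.24], [0.06, 2.45], [-1.56, 4.7], [0.09, 2.05], [-2.69, 2.69]. Speed limits (rad/s): [2.57, 2.57, 3.14, 3.14, 3.14, 3.14, 3.14].

### API

Orientations are given as a unit quaternion [x, y, z, w].
In Python, from rig import r, snapshot, camera_info, nets gives the robot as it stands.
- The arm moves only by the tool carry_out, never from a script. Its argument "deltas" is a list of rows, each an object of numbers: "tx", "ty", "tz": the shift along the tool's x, y, z in m; "wx", "wy", "wz": the turn, a rotation vector about the tool's x, y, z in rad; "grip": the finger opening in m, from 0 to 0.087. In form: [{"tx": .., "ty": .., "tz": .., "wx": .., "wy": .., "wz": .., "grip": ..}, ...]. A call has 1 to 20 rows; each row shifts and turns the pose as measured when the row begins, along the tool's axes as they then stand; what a row does not reach is not made up. A row lasts 1/8 s, in which the tool goes at most 62.5 mm and 10.7 degrees, less where a joint would pass 70% of its speed; a pose out of reach is approached as far as the arm can. A call with a gripper value outside its range is refused whole. The fingers move at their own pace and stop on an object; "grip_force" is the grip in N (left out, the last holds). Time passes only in rows, so rows that do not move let the fingers close. It gives the time, the measured TCP pose, the force and the opening at its end, in the units of the state.
- r.state(): the state, without advancing time (a new reading comes with each control period).
- snapshot(name): name is "scene" or "top"; returns the picture (420x560x3 uint8, red, green, blue); there is no depth.
- camera_info(name): a dict with "fx", "fy", "cx", "cy" (pixels), "D" ([k1, k2, p1, p2, k3] as OpenCV has them; the pictures are not rectified), "R" (3x3) and "t" (3): a world point X has camera coordinates R X + t. Camera axes: x right, y down, z forward; pixel columns grow to the right and rows downward; lengths in m; the calibration is good to about 2 mm. A picture is of the moment at which its call begins. camera_info takes no time and is no camera call.
- r.sign_off(): hands the job in, once; it reports no verdict.
Trained networks look in the newest picture that a camera, given by its name, has taken for a name from the list of things; names that differ only in an ending like _2 or _b are one class to them, and where a whole thing is asked for, a point or a joint stands for the part that bears it (a point fixed in the world has none). Each returns a list of dicts, best first, with "conf" (0 to 1); they miss things now and then, are a little off and sometimes report something else, mostly with a low value. They report only what shows in the picture. A call takes as long as a camera call.
- nets.boxes_of(camera, query): "location" ([x, y, z] in m, in world coordinates, good to about 4 mm: the middle of the surface that is visible of it).
- nets.masks_of(camera, query): "pixels" (420x560 bool, what is visible of it).
- nets.spot_point(camera, query): "location" ([x, y, z] in m, in world coordinates, good to about 4 mm: a listed point, or the origin of a listed thing).
The state is a dict: "time_s": time; "joints": joint angles; "qd": joint speeds; "tau": joint torques, N m; "position": TCP position; "ee_rot": TCP orientation; "wrist_force": force on the tool from outside, world axes, zero at the start; "wrist_torque": the same for the moment, N m; "finger_gap": finger opening in m.
Only numpy, scipy, OpenCV 4.12 (cv2) and the standard library are available. Lean on these libraries where they do the work, as an engineer would, in place of code of your own. Each camera call takes 0.05 s, during which the arm holds its last target. There are 200 camera calls.

## Working session

There is one attempt and no reset: what is moved stays moved. The work goes in short steps, Python scripts to look and compute and a tool call to move; the robot and the scene stay as the last step left them, time stands still between calls to the robot, and variables do not carry over. Pictures are saved under pics/ and viewed, about 8 in all and at most 12, crops included, and the job is handed in when it is done.

Besides the shell and the picture viewer there is one more tool, called as name(argument=value, ...) on one line, values as JSON. carry_out: Moves the arm, as the interface text tells. Its arguments: {"type":"object","properties":{"deltas":{"type":"array"},"grip_force":{"type":"number"}},"required":["deltas"]}

```bash
mkdir -p pics
cat > h.py <<'E'
from rig import r, snapshot, camera_info, nets
import numpy as np, cv2
def save(cam,name):
    im=snapshot(cam); cv2.imwrite(f'pics/{name}.png',cv2.cvtColor(im,cv2.COLOR_RGB2BGR)); return im
def proj(cam,P):
    c=camera_info(cam);K=np.array([[c['fx'],0,c['cx']],[0,c['fy'],c['cy']],[0,0,1.]])
    return cv2.projectPoints(np.array(P,float).reshape(-1,1,3),cv2.Rodrigues(np.array(c['R']))[0],np.array(c['t'],float),K,np.array(c['D'],float))[0].reshape(-1,2)
def unproj(cam,px,z):
    c=camera_info(cam);K=np.array([[c['fx'],0,c['cx']],[0,c['fy'],c['cy']],[0,0,1.]])
    u=cv2.undistortPoints(np.array(px,float).reshape(-1,1,2),K,np.array(c['D'],float)).reshape(-1,2)
    R=np.array(c['R']);t=np.array(c['t'],float);C=-R.T@t
    d=np.c_[u,np.ones(len(u))]@R
    return C+d*((np.array(z)-C[2])/d[:,2])[:,None]
E
python3 - <<'E'
from h import *
print({k:v for k,v in r.state().items() if k in('time_s','position','ee_rot','wrist_force')})
for c in('scene','top'):
    save(c,c+'0')
    for q in('board','ledge_edge','fence_face','plate','hole_left','hole_right','pin_left','pin_right','jar','tape','tub','brayer'):
        print(c,q,[(np.round(d['location'],4).tolist(),round(d['conf'],2)) for d in nets.spot_point(c,q)[:2]])
E
```

```text
{'time_s': 0.0, 'position': array([0.25103154, 0.59897373, 0.22147346]), 'ee_rot': array([ 8.32592693e-01,  5.53884933e-01, -7.50694020e-04,  5.70515351e-04]), 'wrist_force': array([ 0.55853246,  1.0693464 , -0.3012158 ])}
scene board [([0.5523, 0.1192, 0.0266], 0.74), ([0.5717, 0.0108, -0.0015], 0.65)]
scene ledge_edge []
scene fence_face []
scene plate [([0.5398, -0.0251, 0.0191], 0.95)]
scene hole_left [([0.5326, 0.0383, 0.0143], 0.66)]
scene hole_right [([0.5638, -0.0734, 0.0196], 0.97)]
scene pin_left [([0.5699, 0.0735, 0.0092], 0.82), ([0.5969, -0.0404, 0.0144], 0.45)]
scene pin_right [([0.5945, -0.0411, 0.0171], 0.77)]
scene jar [([0.7259, 0.0037, 0.0119], 0.67), ([0.6366, -0.4693, -0.002], 0.43)]
scene tape [([0.7027, 0.1089, 0.012], 0.89)]
scene tub [([0.4475, 0.4587, -0.0008], 0.73)]
scene brayer [([0.6356, -0.4686, -0.0], 0.64)]
top board [([0.5749, 0.0147, 0.0042], 0.6)]
top ledge_edge [([0.4845, -0.0015, 0.0174], 0.72)]
top fence_face [([0.5495, 0.1154, 0.0231], 0.65)]
top plate [([0.632, -0.4665, -0.0024], 0.61), ([0.5388, -0.0221, 0.0221], 0.58)]
top hole_left [([0.5289, 0.036, 0.0182], 0.87)]
top hole_right [([0.5628, -0.0774, 0.0158], 0.89)]
top pin_left [([0.576, 0.0731, 0.0133], 0.95), ([0.5314, 0.0373, 0.0209], 0.53)]
top pin_right [([0.5919, -0.0373, 0.0126], 0.83)]
top jar [([0.7282, -0.0001, 0.0109], 0.7)]
top tape [([0.7022, 0.1058, 0.0131], 0.77)]
top tub [([0.4494, 0.462, 0.0047], 0.8)]
top brayer [([0.6359, -0.4694, 0.0001], 0.56)]
```

```bash
python3 -c "
import cv2,numpy as np
a=cv2.imread('pics/scene0.png');b=cv2.imread('pics/top0.png');cv2.imwrite('pics/both0.png',cv2.resize(np.vstack([a,b]),(448*1,672)) if 0 else b)"
```

```text
(no output)
```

View pics/top0.png

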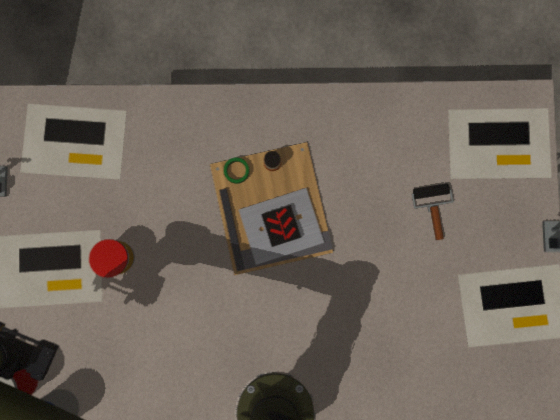

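View pics/scene0.png

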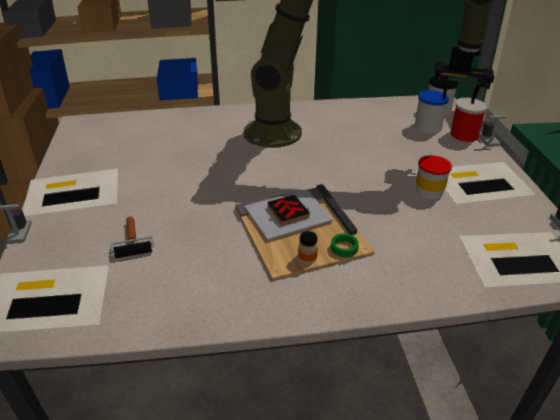

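Two pictures viewed. In the top view the board lies around (270,207) with the plate at (283,226), the fence on the left at (230,225), the tape at (237,169) and the jar at (272,160). The scene view agrees. Next I fit the board and plate poses.

```bash
cat >> h.py <<'E'
from scipy.spatial.transform import Rotation as Ro
def fit(model,world):
    m=np.array(model,float);w=np.array(world,float);mc=m.mean(0);wc=w.mean(0)
    a=m-mc;b=w-wc
    th=np.arctan2((a[:,0]*b[:,1]-a[:,1]*b[:,0]).sum(),(a*b).sum())
    R=np.array([[np.cos(th),-np.sin(th)],[np.sin(th),np.cos(th)]])
    t=wc-R@mc
    return t,th,np.round((w-(m@R.T+t))*1000,1).tolist()
def todo(x,y,z,yaw):
    "yaw: world angle of tool x; prints the delta in the tool's axes to the pose, tool pointing down"
    s=r.state();T=Ro.from_quat(s['ee_rot'])
    G=Ro.from_euler('z',yaw)*Ro.from_euler('x',np.pi)
    print('pos',np.round(s['position'],4),'F',np.round(s['wrist_force'],1),'gap',round(float(s['finger_gap']),4),'t',round(s['time_s'],2))
    print(' delta t',np.round(T.inv().apply(np.array([x,y,z])-s['position']),4),'w',np.round((T.inv()*G).as_rotvec(),3))
E
python3 - <<'E'
from h import *
m=[[10,58],[10,-58],[10,58],[10,-58],[-89,0],[0,106]]
w=[[.5699,.0735],[.5945,-.0411],[.576,.0731],[.5919,-.0373],[.4845,-.0015],[.5495,.1154]]
tb,yb,e=fit(np.array(m)/1e3,w);print('board',tb,yb,e)
# image corners of board top z=.012 (far L, far R, near R)
print('corners',unproj('top',[[210,163],[308,142],[332,250],[235,272]],[.012]*4).round(4).tolist())
m=[[0,0],[10,58],[10,-58]]*2
w=[[.5398,-.0251],[.5326,.0383],[.5638,-.0734],[.5388,-.0221],[.5289,.036],[.5628,-.0774]]
tp,yp,e=fit(np.array(m)/1e3,w);print('plate',tp,yp,e)
R=lambda a:np.array([[np.cos(a),-np.sin(a)],[np.sin(a),np.cos(a)]])
print('plate in board',R(yb).T@(tp-tb),yp-yb)
# start of y push: right of the block
p=tp+R(yp)@[0,-.045-.035]
print(p); todo(p[0],p[1],.12,yb)
im=cv2.imread('pics/top0.png')[130:285,195:345]
cv2.imwrite('pics/crop0.png',cv2.resize(im,None,fx=4,fy=4,interpolation=cv2.INTER_CUBIC))
E
```

```text
board [0.57248418 0.01459992] 0.19494198875909477 [[-1.2, 0.1], [1.0, -0.7], [4.9, -0.3], [-1.6, 3.1], [-0.7, 1.1], [-2.5, -3.2]]
corners [[0.7273, 0.189, 0.012], [0.788, -0.1054, 0.012], [0.4642, -0.1716, 0.012], [0.4025, 0.1151, 0.012]]
plate [ 0.53804967 -0.02248221] 0.2836178409150216 [[1.8, -2.6], [1.2, 2.3], [-0.1, 2.0], [0.8, 0.4], [-2.5, 0.0], [-1.1, -2.0]]
plate in board [-0.04096545 -0.02970945] 0.08867585215592685
[ 0.56043613 -0.09928615]
pos [0.2512 0.5995 0.2226] F [ 0.7 -0.6  0.3] gap 0.087 t 1.3
 delta t [-0.525   0.5553  0.1025] w [-0.    -0.     0.979]
```

View pics/crop0.png

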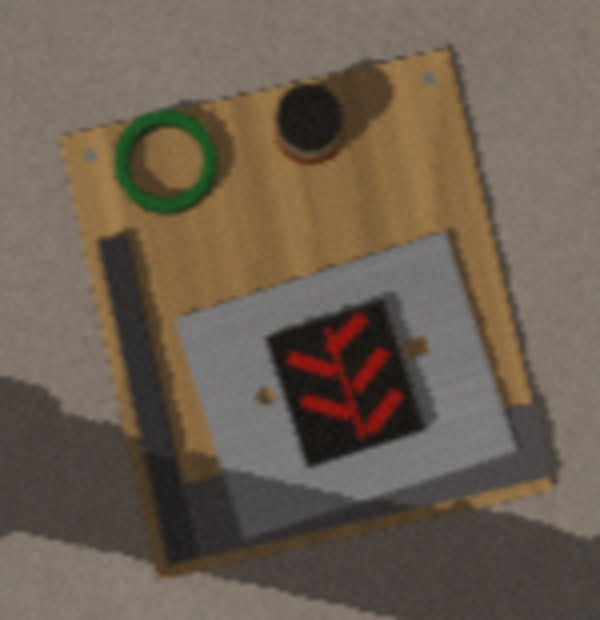

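Three viewed. The crop shows the plate clear of the fence, turned slightly left of the board. The fits agree, so I'm going over.

carry_out(deltas=[{"wz":0.165,"grip":0.055},{"wz":0.165,"grip":0.055},{"wz":0.165,"grip":0.055},{"wz":0.165,"grip":0.055},{"wz":0.165,"grip":0.055},{"wz":0.15,"grip":0.055},{"tx":0.012,"ty":0.053},{"tx":0.012,"ty":0.053},{"tx":0.012,"ty":0.053},{"tx":0.012,"ty":0.053},{"tx":0.012,"ty":0.053},{"tx":0.012,"ty":0.053},{"tx":0.012,"ty":0.053},{"tx":0.012,"ty":0.053},{"tx":0.012,"ty":0.053},{"tx":0.012,"ty":0.053},{"tx":0.012,"ty":0.053},{"tx":0.012,"ty":0.053},{"tx":0.012,"ty":0.053},{"tx":0.008,"ty":0.05}])

```text
schema error: expected keys tx, ty, tz, wx, wy, wz, grip
```

```bash
python3 -c "
from h import *
todo(.560,-.099,.031,.2)"
```

```text
pos [0.2512 0.5995 0.2226] F [ 0.7 -0.6  0.3] gap 0.087 t 1.3
 delta t [-0.5249  0.5547  0.1915] w [-0.    -0.     0.974]
```

All keys are needed in every row.

carry_out(deltas=[{"tx":0,"ty":0,"tz":0,"wx":0,"wy":0,"wz":0.165,"grip":0.055},{"tx":0,"ty":0,"tz":0,"wx":0,"wy":0,"wz":0.165,"grip":0.055},{"tx":0,"ty":0,"tz":0,"wx":0,"wy":0,"wz":0.165,"grip":0.055},{"tx":0,"ty":0,"tz":0,"wx":0,"wy":0,"wz":0.165,"grip":0.055},{"tx":0,"ty":0,"tz":0,"wx":0,"wy":0,"wz":0.165,"grip":0.055},{"tx":0,"ty":0,"tz":0,"wx":0,"wy":0,"wz":0.15,"grip":0.055},{"tx":0.012,"ty":0.053,"tz":0,"wx":0,"wy":0,"wz":0,"grip":0.055},{"tx":0.012,"ty":0.053,"tz":0,"wx":0,"wy":0,"wz":0,"grip":0.055},{"tx":0.012,"ty":0.053,"tz":0,"wx":0,"wy":0,"wz":0,"grip":0.055},{"tx":0.012,"ty":0.053,"tz":0,"wx":0,"wy":0,"wz":0,"grip":0.055},{"tx":0.012,"ty":0.053,"tz":0,"wx":0,"wy":0,"wz":0,"grip":0.055},{"tx":0.012,"ty":0.053,"tz":0,"wx":0,"wy":0,"wz":0,"grip":0.055},{"tx":0.012,"ty":0.053,"tz":0,"wx":0,"wy":0,"wz":0,"grip":0.055},{"tx":0.012,"ty":0.053,"tz":0,"wx":0,"wy":0,"wz":0,"grip":0.055},{"tx":0.012,"ty":0.053,"tz":0,"wx":0,"wy":0,"wz":0,"grip":0.055},{"tx":0.012,"ty":0.053,"tz":0,"wx":0,"wy":0,"wz":0,"grip":0.055},{"tx":0.012,"ty":0.053,"tz":0,"wx":0,"wy":0,"wz":0,"grip":0.055},{"tx":0.012,"ty":0.053,"tz":0,"wx":0,"wy":0,"wz":0,"grip":0.055}])

```text
time_s: 3.55
position: [0.506, -0.0168, 0.2227]
ee_rot: [0.996, 0.088, 0.004, -0.004]
wrist_force: [1.5, 1.3, 0.1]
finger_gap: 0.0551
```

```bash
python3 -c "
from h import *
todo(.560,-.099,.031,.2)"
```

```text
pos [ 0.506  -0.0168  0.2227] F [1.5 1.3 0.1] gap 0.0551 t 3.55
 delta t [0.0373 0.0917 0.1914] w [-0.007 -0.008 -0.024]
```

carry_out(deltas=[{"tx":0.019,"ty":0.046,"tz":0,"wx":-0.007,"wy":-0.008,"wz":-0.024,"grip":0.055},{"tx":0.018,"ty":0.046,"tz":0,"wx":0,"wy":0,"wz":0,"grip":0.055},{"tx":0,"ty":0.002,"tz":0.05,"wx":0,"wy":0,"wz":0,"grip":0.055},{"tx":0,"ty":0,"tz":0.05,"wx":0,"wy":0,"wz":0,"grip":0.055},{"tx":0,"ty":0,"tz":0.05,"wx":0,"wy":0,"wz":0,"grip":0.055},{"tx":0,"ty":0,"tz":0.02,"wx":0,"wy":0,"wz":0,"grip":0.055},{"tx":0,"ty":0,"tz":0,"wx":0,"wy":0,"wz":0,"grip":0.055}])

```text
time_s: 4.42
position: [0.5649, -0.112, 0.0504]
ee_rot: [0.995, 0.096, 0.003, 0.002]
wrist_force: [-0.1, -0.5, 0.6]
finger_gap: 0.0546
```

```bash
python3 -c "
from h import *
todo(.560,-.099,.031,.2)"
```

```text
pos [ 0.5649 -0.112   0.0504] F [-0.1 -0.5  0.6] gap 0.0546 t 4.42
 delta t [-0.0025 -0.0137  0.0194] w [ 0.004 -0.007 -0.007]
```

carry_out(deltas=[{"tx":0,"ty":0,"tz":0.01,"wx":0,"wy":0,"wz":0,"grip":0.055},{"tx":0,"ty":0,"tz":0.009,"wx":0,"wy":0,"wz":0,"grip":0.055},{"tx":0,"ty":-0.01,"tz":0,"wx":0,"wy":0,"wz":0,"grip":0.055},{"tx":0,"ty":-0.01,"tz":0,"wx":0,"wy":0,"wz":0,"grip":0.055},{"tx":0,"ty":-0.01,"tz":0,"wx":0,"wy":0,"wz":0,"grip":0.055},{"tx":0,"ty":-0.006,"tz":0,"wx":0,"wy":0,"wz":0,"grip":0.055},{"tx":0,"ty":-0.006,"tz":0,"wx":0,"wy":0,"wz":0,"grip":0.055},{"tx":0,"ty":0,"tz":0,"wx":0,"wy":0,"wz":0,"grip":0.055}])

```text
time_s: 5.42
position: [0.5598, -0.0677, 0.0343]
ee_rot: [0.995, 0.097, 0.007, 0.002]
wrist_force: [1.0, 0.3, 0.2]
finger_gap: 0.055
```

```bash
python3 -c "
from h import *
todo(.580,-.036,.031,.2)"
```

```text
pos [ 0.5598 -0.0677  0.0343] F [1.  0.3 0.2] gap 0.055 t 5.42
 delta t [ 0.0259 -0.0272  0.0035] w [ 0.006 -0.014 -0.005]
```

carry_out(deltas=[{"tx":0,"ty":-0.005,"tz":0.002,"wx":0.006,"wy":-0.014,"wz":0,"grip":0.055},{"tx":0,"ty":-0.005,"tz":0.001,"wx":0,"wy":0,"wz":0,"grip":0.055},{"tx":0,"ty":-0.005,"tz":0,"wx":0,"wy":0,"wz":0,"grip":0.055},{"tx":0,"ty":-0.005,"tz":0,"wx":0,"wy":0,"wz":0,"grip":0.055}])

```text
time_s: 5.92
position: [0.5566, -0.0594, 0.0325]
ee_rot: [0.995, 0.095, 0.0, 0.007]
wrist_force: [-1.2, -9.9, 1.3]
finger_gap: 0.0552
```

```bash
python3 -c "
from h import *
todo(.580,-.036,.031,.2)
save('top','top1');save('scene','scene1')
for c in('top','scene'):
  for q in('plate','hole_left','hole_right'): print(c,q,[(np.round(d['location'],4).tolist(),round(d['conf'],2)) for d in nets.spot_point(c,q)[:2]])
a=cv2.imread('pics/top1.png')[130:285,195:345];b=cv2.imread('pics/scene1.png')[175:280,225:375]
cv2.imwrite('pics/c1.png',np.hstack([cv2.resize(a,(390,403),interpolation=2),cv2.resize(b,(390,403),interpolation=2)]))
"
```

```text
pos [ 0.5566 -0.0594  0.0325] F [-1.2 -9.9  1.3] gap 0.0552 t 5.92
 delta t [ 0.0274 -0.0185  0.0013] w [ 0.015  0.001 -0.009]
top plate [([0.5318, -0.0041, 0.0206], 0.76), ([0.5934, -0.0363, 0.0137], 0.65)]
top hole_left [([0.5212, 0.0582, 0.0215], 0.71)]
top hole_right []
scene plate [([0.5312, -0.0019, 0.0196], 0.94)]
scene hole_left [([0.5229, 0.0544, 0.0169], 0.57)]
scene hole_right [([0.5583, -0.051, 0.0177], 0.64)]
```

View pics/c1.png

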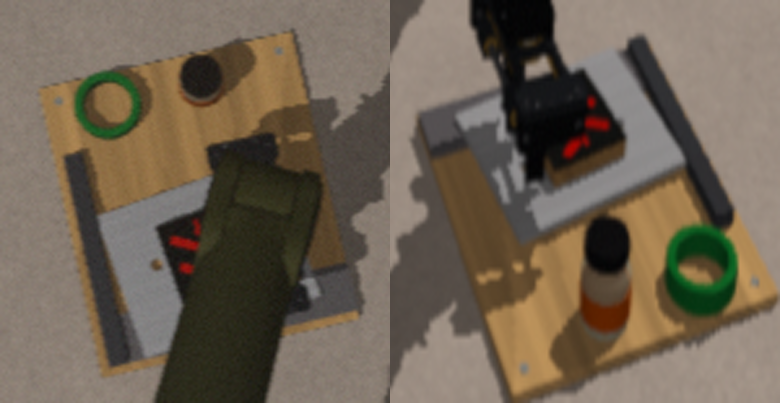

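Four viewed. The plate moved left with the fingers on the block's right side, and the fence is about 9 mm further. I keep pushing.

carry_out(deltas=[{"tx":0,"ty":-0.006,"tz":0.001,"wx":0.01,"wy":0,"wz":0,"grip":0.055},{"tx":0,"ty":-0.006,"tz":0,"wx":0,"wy":0,"wz":0,"grip":0.055},{"tx":0,"ty":-0.006,"tz":0,"wx":0,"wy":0,"wz":0,"grip":0.055}])

```text
time_s: 6.7
position: [0.5526, -0.0568, 0.0325]
ee_rot: [0.996, 0.092, -0.001, 0.011]
wrist_force: [-0.6, -9.2, 1.5]
finger_gap: 0.055
```

carry_out(deltas=[{"tx":0,"ty":-0.006,"tz":0,"wx":0,"wy":0,"wz":0,"grip":0.055},{"tx":0,"ty":-0.006,"tz":0,"wx":0,"wy":0,"wz":0,"grip":0.055}])

```text
time_s: 6.95
position: [0.549, -0.0535, 0.0325]
ee_rot: [0.996, 0.09, -0.002, 0.016]
wrist_force: [-1.6, -9.0, 2.6]
finger_gap: 0.0552
```

```bash
python3 -c "
from h import *
todo(.580,-.036,.031,.2)"
```

```text
pos [ 0.549  -0.0535  0.0325] F [-1.6 -9.   2.6] gap 0.0552 t 6.95
 delta t [ 0.0337 -0.0116  0.0008] w [ 0.032  0.008 -0.019]
```

carry_out(deltas=[{"tx":0.003,"ty":-0.008,"tz":0.001,"wx":0.03,"wy":0.005,"wz":-0.015,"grip":0.055},{"tx":0.003,"ty":-0.008,"tz":0,"wx":0.02,"wy":0,"wz":0,"grip":0.055},{"tx":0.003,"ty":-0.008,"tz":0,"wx":0.02,"wy":0,"wz":0,"grip":0.055}])

```text
time_s: 7.32
position: [0.5488, -0.0485, 0.0313]
ee_rot: [0.995, 0.095, -0.008, -0.007]
wrist_force: [-1.2, -19.1, 1.4]
finger_gap: 0.0553
```

```bash
python3 -c "
from h import *
todo(.580,-.036,.031,.2)"
```

```text
pos [ 0.5488 -0.0485  0.0313] F [ -1.2 -19.1   1.4] gap 0.0553 t 7.33
 delta t [ 0.033  -0.0064 -0.0001] w [-0.016  0.014 -0.01 ]
```

carry_out(deltas=[{"tx":0.002,"ty":-0.009,"tz":0,"wx":0.005,"wy":0.01,"wz":0,"grip":0.055},{"tx":0.002,"ty":-0.009,"tz":0,"wx":0.015,"wy":0,"wz":0,"grip":0.055}])

```text
time_s: 7.58
position: [0.5487, -0.0488, 0.0317]
ee_rot: [0.996, 0.092, -0.004, -0.006]
wrist_force: [1.4, -19.1, -1.0]
finger_gap: 0.0547
```

```bash
python3 -c "
from h import *
todo(.580,-.036,.031,.2)
save('top','top2');save('scene','scene2')
for c in('top','scene'):
  for q in('plate','hole_left','hole_right'): print(c,q,[(np.round(d['location'],4).tolist(),round(d['conf'],2)) for d in nets.spot_point(c,q)[:1]])
a=cv2.imread('pics/top2.png')[130:285,195:345];b=cv2.imread('pics/scene2.png')[175:280,225:375]
cv2.imwrite('pics/c2.png',np.hstack([cv2.resize(a,(390,403),interpolation=2),cv2.resize(b,(390,403),interpolation=2)]))
"
```

```text
pos [ 0.5487 -0.0488  0.0317] F [  1.4 -19.1  -1. ] gap 0.0547 t 7.58
 delta t [ 0.0331 -0.0068  0.0005] w [-0.013  0.007 -0.017]
top plate [([0.5301, 0.006, 0.0234], 0.92)]
top hole_left [([0.5269, 0.0669, 0.0202], 0.66)]
top hole_right [([0.5291, 0.0045, 0.022], 0.64)]
scene plate [([0.5317, 0.0029, 0.0197], 0.81)]
scene hole_left [([0.5278, 0.0632, 0.0148], 0.55)]
scene hole_right [([0.5503, -0.0467, 0.0191], 0.65)]
```

View pics/c2.png

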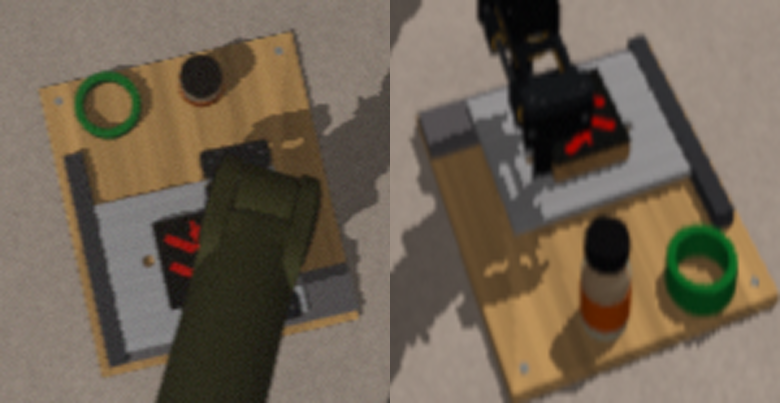

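Five viewed. The plate's left edge now lies flat along the fence and the push has stalled at 19 N. I back off and lift.

carry_out(deltas=[{"tx":0,"ty":0.012,"tz":0,"wx":-0.013,"wy":0.007,"wz":0,"grip":0.055},{"tx":0,"ty":0.015,"tz":0,"wx":0,"wy":0,"wz":0,"grip":0.055},{"tx":0,"ty":0,"tz":-0.04,"wx":0,"wy":0,"wz":0,"grip":0.055},{"tx":0,"ty":0,"tz":-0.04,"wx":0,"wy":0,"wz":0,"grip":0.055},{"tx":0,"ty":0,"tz":-0.02,"wx":0,"wy":0,"wz":0,"grip":0.055}])

```text
time_s: 8.6
position: [0.5513, -0.0739, 0.1307]
ee_rot: [0.996, 0.091, -0.004, -0.003]
wrist_force: [0.3, 0.1, -0.2]
finger_gap: 0.0549
```

```bash
python3 -c "
from h import *
print(r.state()['joints'])
todo(.445,-.0115,.1,.2+np.pi/2)"
```

```text
[-0.57487569  0.23560747  0.75643994  1.81825329 -0.17840094  1.16604535
  0.4222975 ]
pos [ 0.5513 -0.0739  0.1307] F [ 0.3  0.1 -0.2] gap 0.0549 t 8.6
 delta t [-0.0929 -0.0805  0.032 ] w [-1.100e-02  1.000e-03 -1.589e+00]
```

carry_out(deltas=[{"tx":-0.046,"ty":-0.04,"tz":0,"wx":-0.011,"wy":0,"wz":0,"grip":0.05},{"tx":-0.046,"ty":-0.04,"tz":0,"wx":0,"wy":0,"wz":0,"grip":0.05},{"tx":0,"ty":0,"tz":0,"wx":0,"wy":0,"wz":-0.176,"grip":0.05},{"tx":0,"ty":0,"tz":0,"wx":0,"wy":0,"wz":-0.176,"grip":0.05},{"tx":0,"ty":0,"tz":0,"wx":0,"wy":0,"wz":-0.176,"grip":0.05},{"tx":0,"ty":0,"tz":0,"wx":0,"wy":0,"wz":-0.176,"grip":0.05},{"tx":0,"ty":0,"tz":0,"wx":0,"wy":0,"wz":-0.176,"grip":0.05},{"tx":0,"ty":0,"tz":0,"wx":0,"wy":0,"wz":-0.176,"grip":0.05},{"tx":0,"ty":0,"tz":0,"wx":0,"wy":0,"wz":-0.176,"grip":0.05},{"tx":0,"ty":0,"tz":0,"wx":0,"wy":0,"wz":-0.176,"grip":0.05},{"tx":0,"ty":0,"tz":0,"wx":0,"wy":0,"wz":-0.176,"grip":0.05},{"tx":0,"ty":0,"tz":0,"wx":0,"wy":0,"wz":0,"grip":0.05}])

```text
time_s: 10.1
position: [0.4417, -0.0017, 0.1334]
ee_rot: [0.613, 0.79, 0.001, -0.008]
wrist_force: [0.3, -0.7, 0.6]
finger_gap: 0.05
```

```bash
python3 -c "
from h import *
print(r.state()['joints'].round(2))
todo(.447,-.0115,.032,.2+np.pi/2)
for c in('top','scene'):
  snapshot(c)
  for q in('plate','hole_left','hole_right'): print(c,q,[(np.round(d['location'],4).tolist(),round(d['conf'],2)) for d in nets.spot_point(c,q)[:1]])
"
```

```text
[-0.89 -0.11  0.81  2.07  0.07  1.16  1.71]
pos [ 0.4417 -0.0017  0.1334] F [ 0.3 -0.7  0.6] gap 0.05 t 10.1
 delta t [-0.0122  0.0036  0.1013] w [-0.009 -0.013  0.052]
top plate [([0.5288, 0.0068, 0.0206], 0.82)]
top hole_left [([0.5253, 0.0676, 0.0224], 0.59)]
top hole_right [([0.5513, -0.0511, 0.0141], 0.89)]
scene plate [([0.5325, 0.0078, 0.0181], 0.66)]
scene hole_left [([0.5264, 0.0637, 0.0139], 0.93)]
scene hole_right [([0.5491, -0.0454, 0.0209], 0.9)]
```

carry_out(deltas=[{"tx":-0.01,"ty":0.003,"tz":0.03,"wx":-0.009,"wy":-0.013,"wz":0.05,"grip":0.05},{"tx":0,"ty":0,"tz":0.035,"wx":0,"wy":0,"wz":0,"grip":0.05},{"tx":0,"ty":0,"tz":0.02,"wx":0,"wy":0,"wz":0,"grip":0.05},{"tx":0,"ty":0,"tz":0.008,"wx":0,"wy":0,"wz":0,"grip":0.05},{"tx":0,"ty":0,"tz":0,"wx":0,"wy":0,"wz":0,"grip":0.05}])

```text
time_s: 11.12
position: [0.4486, -0.0106, 0.0388]
ee_rot: [0.634, 0.774, 0.001, 0.002]
wrist_force: [0.5, 0.1, 0.2]
finger_gap: 0.0499
```

```bash
python3 -c "
from h import *
todo(.448,-.0096,.031,.2+np.pi/2)"
```

```text
pos [ 0.4486 -0.0106  0.0388] F [0.5 0.1 0.2] gap 0.0499 t 11.12
 delta t [ 0.0011 -0.0004  0.0078] w [ 0.004  0.001 -0.001]
```

carry_out(deltas=[{"tx":0,"ty":0,"tz":0.007,"wx":0,"wy":0,"wz":0,"grip":0.05},{"tx":0,"ty":0.01,"tz":0,"wx":0,"wy":0,"wz":0,"grip":0.05},{"tx":0,"ty":0.008,"tz":0,"wx":0,"wy":0,"wz":0,"grip":0.05},{"tx":0,"ty":0.006,"tz":0,"wx":0,"wy":0,"wz":0,"grip":0.05},{"tx":0,"ty":0.006,"tz":0,"wx":0,"wy":0,"wz":0,"grip":0.05},{"tx":0,"ty":0.006,"tz":0,"wx":0,"wy":0,"wz":0,"grip":0.05}])

```text
time_s: 11.88
position: [0.4844, -0.0032, 0.0328]
ee_rot: [0.633, 0.774, 0.0, -0.001]
wrist_force: [-4.1, -1.0, 4.4]
finger_gap: 0.0497
```

```bash
python3 -c "
from h import *
todo(.515,.004,.031,.2+np.pi/2)"
```

```text
pos [ 0.4844 -0.0032  0.0328] F [-4.1 -1.   4.4] gap 0.0497 t 11.88
 delta t [0.001  0.0314 0.0018] w [-0.001 -0.001 -0.001]
```

carry_out(deltas=[{"tx":0,"ty":0.007,"tz":0.001,"wx":0,"wy":0,"wz":0,"grip":0.05},{"tx":0,"ty":0.007,"tz":0,"wx":0,"wy":0,"wz":0,"grip":0.05},{"tx":0,"ty":0.007,"tz":0,"wx":0,"wy":0,"wz":0,"grip":0.05},{"tx":0,"ty":0.007,"tz":0,"wx":0,"wy":0,"wz":0,"grip":0.05}])

```text
time_s: 12.38
position: [0.5141, 0.003, 0.0315]
ee_rot: [0.633, 0.774, 0.0, -0.0]
wrist_force: [-0.2, 0.7, 0.1]
finger_gap: 0.0502
```

```bash
python3 -c "
from h import *
todo(.515,.004,.031,.2+np.pi/2)"
```

```text
pos [0.5141 0.003  0.0315] F [-0.2  0.7  0.1] gap 0.0502 t 12.38
 delta t [0.0008 0.0011 0.0005] w [-0.    -0.001 -0.001]
```

```bash
cat > look.py <<'E'
from h import *
import sys
n=sys.argv[1]
todo(.515,.004,.031,.2+np.pi/2)
save('top','top'+n);save('scene','scene'+n)
for c in('top','scene'):
  for q in('plate','hole_left','hole_right','pin_left','pin_right','fence_face'): print(c,q,[(np.round(d['location'],4).tolist(),round(d['conf'],2)) for d in nets.spot_point(c,q)[:1]])
a=cv2.imread(f'pics/top{n}.png')[130:285,195:345];b=cv2.imread(f'pics/scene{n}.png')[175:280,225:375]
cv2.imwrite(f'pics/c{n}.png',np.hstack([cv2.resize(a,(390,403),interpolation=2),cv2.resize(b,(390,403),interpolation=2)]))
E
python3 look.py 3
```

```text
pos [0.5141 0.003  0.0315] F [-0.2  0.7  0.1] gap 0.0502 t 12.38
 delta t [0.0008 0.0011 0.0005] w [-0.    -0.001 -0.001]
top plate [([0.5772, 0.0157, 0.0132], 0.71)]
top hole_left [([0.5731, 0.0781, 0.0161], 0.72)]
top hole_right [([0.5992, -0.0435, 0.0119], 0.61)]
top pin_left [([0.5759, 0.0723, 0.0146], 0.65)]
top pin_right [([0.5901, -0.0382, 0.0121], 0.75)]
top fence_face [([0.5509, 0.1142, 0.0244], 0.8)]
scene plate [([0.5769, 0.0143, 0.0138], 0.84)]
scene hole_left [([0.5763, 0.0731, 0.0099], 0.65)]
scene hole_right [([0.5956, -0.0384, 0.0119], 0.61)]
scene pin_left [([0.5728, 0.0725, 0.0097], 0.61)]
scene pin_right [([0.5948, -0.0407, 0.0158], 0.69)]
scene fence_face [([0.5516, 0.1203, 0.0262], 0.68)]
```

View pics/c3.png

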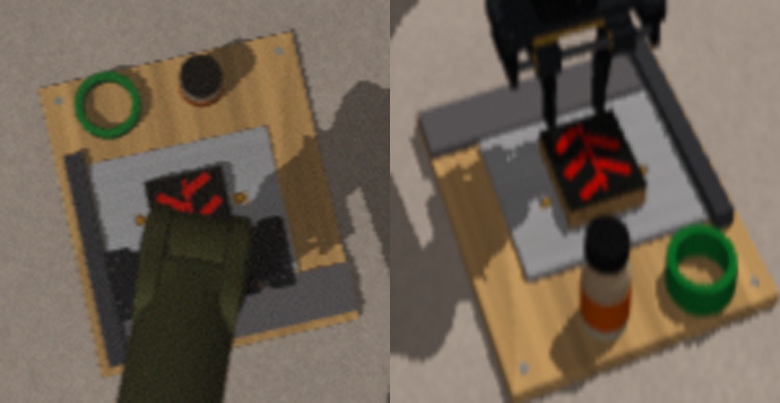

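Six viewed. The plate is off the ledge and appears to lie on the board, with brass showing in both holes. A gentle nudge will test whether the pins hold it; then I retreat.

carry_out(deltas=[{"tx":0,"ty":0.004,"tz":0,"wx":0,"wy":0,"wz":0,"grip":0.05},{"tx":0,"ty":0.004,"tz":0,"wx":0,"wy":0,"wz":0,"grip":0.05}])

```text
time_s: 13.32
position: [0.517, 0.0036, 0.0308]
ee_rot: [0.633, 0.774, -0.003, -0.004]
wrist_force: [-12.0, -3.3, 8.3]
finger_gap: 0.0502
```

carry_out(deltas=[{"tx":0,"ty":0.005,"tz":0,"wx":0,"wy":0,"wz":0,"grip":0.05},{"tx":0,"ty":0.005,"tz":0,"wx":0,"wy":0,"wz":0,"grip":0.05}])

```text
time_s: 13.58
position: [0.517, 0.0036, 0.0287]
ee_rot: [0.633, 0.774, -0.011, -0.013]
wrist_force: [-11.8, -1.7, 8.3]
finger_gap: 0.0496
```

The pins stop the plate: it did not move at 12 N. Now I take the hand away.

carry_out(deltas=[{"tx":0,"ty":-0.012,"tz":0,"wx":0,"wy":0,"wz":0,"grip":0.05},{"tx":0,"ty":-0.012,"tz":0,"wx":0,"wy":0,"wz":0,"grip":0.05},{"tx":0,"ty":0,"tz":-0.04,"wx":0,"wy":0,"wz":0,"grip":0.05},{"tx":0,"ty":0,"tz":-0.05,"wx":0,"wy":0,"wz":0,"grip":0.05},{"tx":-0.055,"ty":0,"tz":-0.02,"wx":0,"wy":0,"wz":0,"grip":0.05},{"tx":-0.055,"ty":0,"tz":0,"wx":0,"wy":0,"wz":0,"grip":0.05},{"tx":-0.055,"ty":0,"tz":0,"wx":0,"wy":0,"wz":0,"grip":0.05},{"tx":-0.055,"ty":0,"tz":0,"wx":0,"wy":0,"wz":0,"grip":0.05},{"tx":0,"ty":0,"tz":0,"wx":0,"wy":0,"wz":0,"grip":0.05}])

```text
time_s: 14.7
position: [0.5425, -0.2212, 0.1431]
ee_rot: [0.631, 0.776, -0.006, -0.008]
wrist_force: [-0.7, 0.3, -0.5]
finger_gap: 0.0503
```

```bash
python3 look.py 4; python3 -c "
from h import *
for q in ('jar','tape','tub','brayer'): print(q,[np.round(d['location'],4).tolist() for d in nets.spot_point('top',q)[:1]])"
```

```text
pos [ 0.5425 -0.2212  0.1431] F [-0.7  0.3 -0.5] gap 0.0503 t 14.7
 delta t [0.2256 0.0212 0.1128] w [-0.02  -0.005  0.005]
top plate [([0.5764, 0.0136, 0.0142], 0.91)]
top hole_left [([0.573, 0.0769, 0.0135], 0.72)]
top hole_right [([0.5956, -0.0426, 0.0093], 0.72)]
top pin_left [([0.5755, 0.0724, 0.0152], 0.87)]
top pin_right [([0.5913, -0.037, 0.0123], 0.77)]
top fence_face [([0.5504, 0.114, 0.0194], 0.92)]
scene plate [([0.5802, 0.017, 0.0114], 0.87)]
scene hole_left [([0.5783, 0.0734, 0.0101], 0.7)]
scene hole_right [([0.5971, -0.036, 0.009], 0.63)]
scene pin_left [([0.5729, 0.0741, 0.0093], 0.62)]
scene pin_right [([0.5965, -0.0383, 0.0179], 0.7)]
scene fence_face [([0.5509, 0.1187, 0.0219], 0.68)]
jar [[0.7261, 0.0004, 0.0105]]
tape [[0.6997, 0.1106, 0.0117]]
tub []
brayer [[0.6359, -0.4687, -0.0033]]
```

View pics/c4.png

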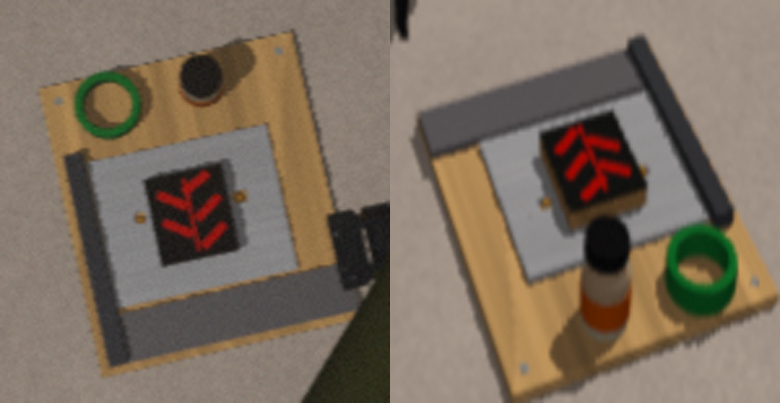

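```bash
python3 -c "
from h import *
print(r.sign_off())"
```

```text
the job is handed in; nothing more can be done
None
```

I pushed the plate left against the fence, then away from the robot off the feed ledge. Its holes dropped over the pins, and I lifted the hand clear and handed the job in at about 15 s of the 67 s allowed.

- **Plate seated:** A 12 N nudge after the drop did not move the plate once it was against the pins. The last pictures show it lying flat, parallel to the fence and clear of the ledge. The networks put its underside at about 11 to 14 mm, where home is 12 mm.
- **Holes over pins:** The hole readings lie within roughly 3 to 7 mm of the pin readings, and the two cameras disagree by a similar amount. The networks are only good to about 4 mm, so the 4.5 and 5.5 mm limits are not confirmed by them directly; I relied on the nudge and the flat lie of the plate.
- **Bystanders:** The jar, tape and brayer read within 6 mm of where they started. The tub was not detected in the last top picture, so I did not check it again. The arm only passed over its side of the table once, on the way in, at 0.22 m height.

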